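# Make up two weld-practice kits from cut steel stock

### The job

Make up the two weld-practice kits from the cut steel stock on the bench: the square plate, the square tube and the slim tall pipe go into the long tray, the ring flange and the wide short pipe into the square tray. Set each piece down on the floor of its tray (do not drop it), beside the others and not on top of them, plate and flange lying flat, tube and pipes standing upright. Leave the plain disc and the piece of angle where they lie in the stock.

Things in the scene. Friction and masses are not known exactly. Their poses are not given: they have to be found in the camera images.
- long_tray: Empty long kit tray of bare sheet steel, fixed to the bench: outside 266 (along its x) by 136 (along its y) by 18 mm high, one undivided bay 260 x 130 mm inside, floor and walls 3 mm thick, open on top. Origin: centre of its underside, at bench height; z up. It stands with its length roughly along the world x axis (within 12 degrees), to the left or to the right of the stock.
- square_tray: Empty square kit tray of bare sheet steel, fixed to the bench: outside 176 x 176 x 18 mm high, one undivided bay 170 x 170 mm inside, floor and walls 3 mm thick, open on top. Origin: centre of its underside, at bench height; z up. It stands on the other side of the stock from the long tray, turned by at most 12 degrees.
- square_plate_c (a point): Loose square steel plate 60 x 60 mm (sides along its x and y), 10 mm thick, lying flat, about 0.28 kg. The point is at its centre, half-way up; its z axis points up; it starts on the bench at any yaw.
- square_tube_c (a point): Loose stub of square steel tube, 40 x 40 mm outside (sides along its x and y), 4 mm wall, 55 mm high, standing on end and open on top, about 0.25 kg. The point is at its centre, half-way up; its z axis points up; it starts on the bench at any yaw.
- slim_pipe_c (a point): Loose slim, tall stub of round steel pipe, 34 mm outside diameter, about 4 mm wall, 75 mm high, standing on end and open on top, about 0.22 kg. The point is at its centre, half-way up; its z axis points up; it starts on the bench at any yaw.
- ring_flange_c (a point): Loose ring flange: round steel disc 60 mm in diameter, 12 mm thick, with a 30 mm hole through its middle, lying flat, about 0.2 kg. The point is at its centre, in the middle of the hole, half-way up; its z axis points up; it starts on the bench at any yaw.
- wide_pipe_c (a point): Loose wide, short stub of round steel pipe, 58 mm outside diameter, about 4.5 mm wall, 45 mm high, standing on end and open on top, about 0.29 kg. The point is at its centre, half-way up; its z axis points up; it starts on the bench at any yaw.
- plain_disc_c (a point): Loose plain steel disc without a hole, 60 mm in diameter, 12 mm thick, lying flat; it belongs to neither kit and stays where it is. The point is at its centre, half-way up; its z axis points up; it starts on the bench at any yaw. A tape measure and a welding magnet, under 50 mm high, lie among the stock; nothing on the bench between the trays is taller than the slim pipe (75 mm).
- angle_piece_c (a point): Loose offcut of angle steel, legs 40 mm, 55 mm long (along its y), 5 mm thick: one leg lies flat, the other stands up along its -x edge to 40 mm height; it belongs to neither kit and stays where it is. The point is at the middle of the flat leg, 2.5 mm above the bench; z up; any yaw.
There are look-alikes about, which are no part of the job. Leave any blue look-alike of the part that bears square_plate_c alone. Leave any pink look-alike of the part that bears ring_flange_c alone.

How it is judged:
At the end, for the whole second after the job is handed in: Each of the five pieces rests on the floor of its own tray, inside the walls, within 4 mm of the height and 0.1 rad of the upright pose it has standing on that floor, at rest (under 20 mm/s) and released. The plain disc and the angle piece are within 30 mm of where they started (x of square_plate_c in the frame of long_tray between -0.104 and 0.104 m and y of square_plate_c in the frame of long_tray between -0.039 and 0.039 m and z of square_plate_c in the frame of long_tray between 0.004 and 0.012 m and angle between each of square_plate_c, square_tube_c, slim_pipe_c, ring_flange_c, wide_pipe_c's own z axis and vertical below 0.1 rad and linear speed of each of square_plate, square_tube, slim_pipe, ring_flange, wide_pipe below 0.02 m/s and contact force between each of square_plate, square_tube, slim_pipe, ring_flange, wide_pipe and the fingers below 0.1 N and x of square_tube_c in the frame of long_tray between -0.114 and 0.114 m and y of square_tube_c in the frame of long_tray between -0.049 and 0.049 m and z of square_tube_c in the frame of long_tray between 0.0265 and 0.0345 m and x of slim_pipe_c in the frame of long_tray between -0.117 and 0.117 m and y of slim_pipe_c in the frame of long_tray between -0.052 and 0.052 m and z of slim_pipe_c in the frame of long_tray between 0.0365 and 0.0445 m and x of ring_flange_c in the frame of square_tray between -0.059 and 0.059 m and y of ring_flange_c in the frame of square_tray between -0.059 and 0.059 m and z of ring_flange_c in the frame of square_tray between 0.005 and 0.013 m and x of wide_pipe_c in the frame of square_tray between -0.06 and 0.06 m and y of wide_pipe_c in the frame of square_tray between -0.06 and 0.06 m and z of wide_pipe_c in the frame of square_tray between 0.0215 and 0.0295 m and distance of each of plain_disc_c, angle_piece_c from where it was at the start of the episode below 0.03 m); the robot touches nothing.
It fails at once if the plain disc or the angle piece is moved more than 30 mm from where it lay in the stock (distance of any of plain_disc_c, angle_piece_c from where it was at the start of the episode above 0.03 m).
It fails at once if a piece is dropped or thrown: it moves faster than 0.8 m/s out of the fingers (a drop of over 3 cm) ((linear speed of square_plate above 0.8 m/s and contact force between square_plate and the fingers below 0.1 N) or (linear speed of square_tube above 0.8 m/s and contact force between square_tube and the fingers below 0.1 N) or (linear speed of slim_pipe above 0.8 m/s and contact force between slim_pipe and the fingers below 0.1 N) or (linear speed of ring_flange above 0.8 m/s and contact force between ring_flange and the fingers below 0.1 N) or (linear speed of wide_pipe above 0.8 m/s and contact force between wide_pipe and the fingers below 0.1 N)).
It also fails if it takes over 104 s, if anything falls off the work surface, if the arm or the gripper's body presses on something with over 40 N, if the wrist force passes 120 N, or if a joint passes its speed limit or range.

### The arm

A 6-joint arm with a two-finger parallel gripper is mounted at the origin on the work surface. World frame = base frame: x ahead of the robot, y to its left, z up, the work surface at z = 0. Lengths are in m, angles in rad, forces in N, time in s.
With the tool pointing down it reaches from about 0.225 to 0.875 m from the base axis. Payload 3.4 kg.
Tool frame: the origin (TCP) lies at the very end of the fingers, on their centre line; the grasp point (between the pads) lies 19 mm behind it; z points along the fingers, y is the direction in which the jaws open and shut (so a half turn about z gives the same grasp; the last joint's range is limited). The gripper opens to 85 mm and grips with 20 to 120 N. Pads are 22 mm wide; open, the fingers measure 114 mm over their backs; the gripper's body (76 mm by 85 mm) begins 54 mm behind the grasp point. The pads swing forward as they close: fully open they stand 13 mm farther back than shut.
Start: joints at [-1.273, 0.276, 1.505, -0, 1.361, -0.121], TCP at [0.234, -0.525, 0.231] pointing down, gripper open.
Joint ranges: [-2.89, 2.89], [-0.75, 2.08], [0.22, 2.7], [-1.18, 4.32], [0.11, 2.71], [-2.7, 2.7]. Speed limits (rad/s): [2.57, 2.57, 3.14, 3.14, 3.14, 3.14].

### API

Orientations are given as a unit quaternion [w, x, y, z].
In Python, from rig import manip, eyes gives the robot as it stands. The module is installed in compiled form; this text tells all that it offers.
- The arm moves only by the tool servo_tool, never from a script. Its argument "deltas" is one flat list of numbers, 6 for each row, row after row: the shift along the tool's x, y, z in cm, then the turn, a rotation vector about the tool's x, y, z in degrees. A call has 1 to 20 rows; each row shifts and turns the pose as measured when the row begins, along the tool's axes as they then stand; what a row does not reach is not made up. A row lasts 1/10 s, in which the tool goes at most 50 mm and 8.59 degrees, less where a joint would pass 70% of its speed; a pose out of reach is approached as far as the arm can. A call with a gripper value outside its range is refused whole. "jaw" is the finger opening in cm, from 0 to 8.54, set as the call begins (left out, the last holds). The fingers move at their own pace and stop on an object; "grip_force" is the grip in N (left out, the last holds). Time passes only in rows, so rows that do not move let the fingers close. It gives the time, the measured TCP pose, the force and the opening at its end, in the units of the state.
- manip.get_state(): the state, without advancing time (a new reading comes with each control period).
- eyes.get_image(name): name is "side" or "top"; returns (picture, depth): 384x512x3 uint8, red, green, blue; 384x512 float32, m along the optical axis (not along the pixel's ray), 0 where there is no reading.
- eyes.get_calibration(name): a dict with "camera_matrix" (3x3 intrinsics, pixels), "rvec" (rotation vector, rad) and "tvec" (3), from world to camera coordinates, as OpenCV has them. Camera axes: x right, y down, z forward; pixel columns grow to the right and rows downward; lengths in m; the calibration is good to about 2 mm. A picture is of the moment at which its call begins. get_calibration takes no time and is no camera call.
- manip.sign_off(): hands the job in, once; it reports no verdict.
The state is a dict: "clock": time; "qpos": joint angles; "qd": joint speeds; "effort": joint torques, N m; "position": TCP position; "ee_rot": TCP orientation; "contact_force": force on the tool from outside, world axes, zero at the start; "moment": the same for the moment, N m; "width": finger opening in m.
Only numpy, scipy, OpenCV 4.12 (cv2) and the standard library are available. Lean on these libraries where they do the work, as an engineer would, in place of code of your own. Each camera call takes 0.05 s, during which the arm holds its last target.

## Working session

There is one attempt and no reset: what is moved stays moved. The work goes in short steps, Python scripts to look and compute and a tool call to move; the robot and the scene stay as the last step left them, time stands still between calls to the robot, and variables do not carry over. Pictures are saved under pics/ and viewed, and the job is handed in when it is done.

Besides the shell and the picture viewer there is one more tool, called after ">>>" by a JSON object that holds its "fn" and its "kwargs". servo_tool: Moves the arm, as the interface text tells. Its arguments: {"type":"object","properties":{"deltas":{"type":"array","items":{"type":"number"}},"jaw":{"type":"number"},"grip_force":{"type":"number"}},"required":["deltas"]}

```bash
mkdir -p pics; cat > h.py <<'E'
import numpy as np,cv2
from rig import manip,eyes
def grab(tag):
    out={}
    for n in("top","side"):
        p,d=eyes.get_image(n); out[n]=(p,d)
        cv2.imwrite(f"pics/{n}_{tag}.png",p[:,:,::-1]); np.save(f"pics/{n}_{tag}.npy",d)
    return out
def cal(n):
    c=eyes.get_calibration(n);R,_=cv2.Rodrigues(np.array(c["rvec"],float));return np.array(c["camera_matrix"]),R,np.array(c["tvec"],float).ravel()
def world(n,d):
    K,R,t=cal(n);v,u=np.mgrid[:384,:512]
    P=np.stack([(u-K[0,2])/K[0,0]*d,(v-K[1,2])/K[1,1]*d,d],-1)
    return (P-t)@R
def ray(n,u,v,z):
    K,R,t=cal(n);o=-R.T@t
    r=np.array([(u-K[0,2])/K[0,0],(v-K[1,2])/K[1,1],1.])@R
    return o+r*(z-o[2])/r[2]
E
python3 - <<'E'
from h import *
grab("a")
for n in("top","side"):
    K,R,t=cal(n);print(n,K.round(1).tolist(),(-R.T@t).round(3),R.round(2).tolist())
s=manip.get_state();print(s)
for n in("top","side"):
    p=cv2.imread(f"pics/{n}_a.png");cv2.imwrite(f"pics/{n}_a2.png",cv2.resize(p,(800,600),interpolation=cv2.INTER_CUBIC))
E
```

```text
top [[491.2, 0.0, 260.5], [0.0, 491.2, 189.2], [0.0, 0.0, 1.0]] [ 0.417 -0.017  1.453] [[0.02, -1.0, -0.01], [-1.0, -0.02, -0.09], [0.09, 0.01, -1.0]]
side [[390.9, 0.0, 252.4], [0.0, 390.9, 192.3], [0.0, 0.0, 1.0]] [0.234 0.759 0.519] [[-0.92, -0.38, -0.01], [-0.18, 0.46, -0.87], [0.34, -0.8, -0.5]]
{'clock': 0.1, 'qpos': array([-1.27300314e+00,  2.76539023e-01,  1.50602281e+00,  4.93326061e-06,
        1.36070922e+00, -1.21006169e-01]), 'qd': array([ 8.30142385e-05, -1.56069343e-03, -3.20509307e-03, -8.68481074e-04,
        1.56303452e-03, -6.68655038e-04]), 'effort': array([ 8.48168329e-04, -4.17700303e+01, -2.46406424e+01, -1.25505726e-04,
        5.97561986e-03, -1.28976544e-05]), 'position': array([ 0.23368302, -0.524847  ,  0.23051559]), 'ee_rot': array([-8.36138343e-04,  9.78155645e-01,  2.07872148e-01, -7.16808814e-05]), 'contact_force': array([-0.46374453, -0.38682612,  0.04034461]), 'moment': array([-0.04030137,  0.04063953,  0.00323666]), 'width': 0.0855828729353455}
```

View pics/top_a2.png

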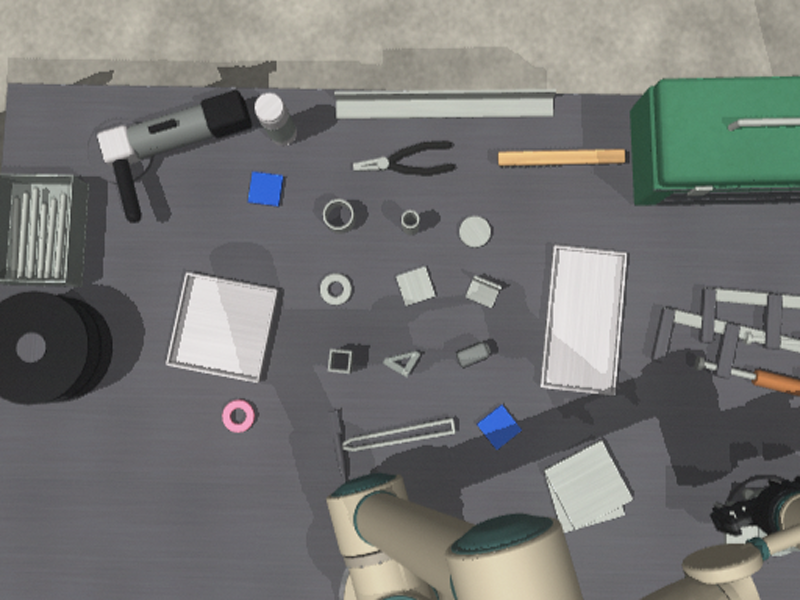

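View pics/side_a2.png

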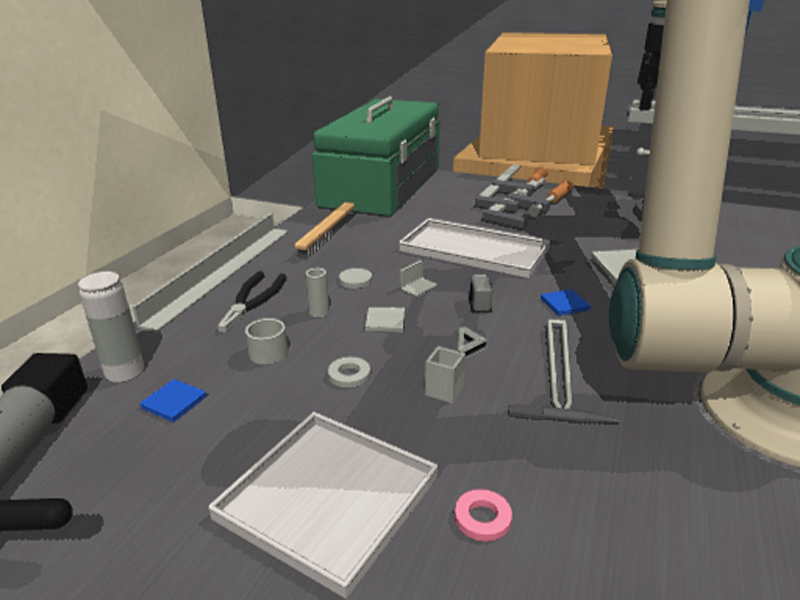

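Top view (800×600 px) candidates:
- **Plate:** grey square at (415,286). Not the blue squares at (266,188) and (498,427), nor the grey sheet at (588,485).
- **Flange:** grey ring at (336,289). Not the pink ring at (238,416) or the plain disc at (475,231).
- **Wide pipe:** (338,214). **Slim pipe:** (410,219).
- **Square tube:** (340,361). Not the triangle magnet at (403,361) or the tape at (473,354).
- **Trays:** square at (224,326), long at (584,320).

Next I'll take a close crop and measure.

```bash
cat > meas.py <<'E'
from h import *
# name: (u,v seed in 512 px, top height)
S=dict(plate=(415,286,.010),tube=(340,361,.055),slim=(410,219,.075),flange=(336,289,.012),wide=(338,214,.045),disc=(475,231,.012),angle=(484,292,.04),mag=(403,361,.0),tape=(473,354,.0),ltray=(584,320,.018),stray=(224,326,.018))
def run(tag):
    d=np.load(f"pics/top_{tag}.npy");W=world("top",d)
    p=cv2.imread(f"pics/top_{tag}.png")
    g=cv2.cvtColor(p,cv2.COLOR_BGR2GRAY)
    for k,(u,v,h) in S.items():
        u*=.64;v*=.64
        x0,x1,y0,y1=int(u-24),int(u+25),int(v-22),int(v+23)
        if 'tray' in k:x0,x1,y0,y1=int(u-45),int(u+45),int(v-55),int(v+55)
        z=W[y0:y1,x0:x1];m=(z[...,2]>max(.005,h-.012 if h>.02 else .005)).astype(np.uint8)
        if h<=.012: m=(z[...,2]>.004).astype(np.uint8)
        n,l,st,c=cv2.connectedComponentsWithStats(m)
        if n<2: print(k,'none');continue
        cu,cv_=u-x0,v-y0
        i=1+np.argmin([np.hypot(*(c[j]-[cu,cv_]))+(200 if st[j,4]<15 else 0) for j in range(1,n)])
        mm=(l==i).astype(np.uint8);cs,_=cv2.findContours(mm,0,2);C=max(cs,key=len).reshape(-1,2)+[x0,y0]
        zt=np.percentile(z[l==i][:,2],80)
        hh=h or zt
        P=np.array([ray("top",a,b,hh)[:2] for a,b in C])
        r=cv2.minAreaRect((P*1000).astype(np.float32))
        ce,rad=cv2.minEnclosingCircle((P*1000).astype(np.float32))
        print(k,'rect',np.round(r[0],1),np.round(r[1],1),round(r[2],1),'circ',np.round(ce,1),round(rad,1),'ztop',round(float(zt),4),'n',st[i,4])
E
python3 - <<'E'
from meas import *
run("a")
p=cv2.imread("pics/top_a.png")[110:265,90:420]
cv2.imwrite("pics/crop_a.png",cv2.resize(p,(792,372),interpolation=cv2.INTER_CUBIC))
d=np.load("pics/top_a.npy");W=world("top",d);print(W[255:262,100:110,2].mean(),W[240:250,210:220,2].mean(),W[255:265,330:340,2].std())
print(W[185:225,125:160,2].mean(),W[185:220,365:385,2].mean())
E
```

```text
plate rect [570.3 -11.3] [69.4 61.1] 18.5 circ [569.2 -10.8] 42.0 ztop 0.0131 n 417
tube rect [426.  123.7] [39.6 39.9] 1.4 circ [426.  123.8] 26.2 ztop 0.0578 n 80
slim rect [685.3   2. ] [31.7 28.5] 1.3 circ [6.853e+02 6.000e-01] 17.4 ztop 0.0778 n 61
flange rect [561.4 141.1] [59.7 60.5] 9.5 circ [564.2 138.7] 33.3 ztop 0.0146 n 251
wide rect [697.1 135. ] [56.2 55.4] 1.8 circ [697.6 135.3] 29.3 ztop 0.0468 n 112
disc rect [ 679.5 -119.8] [62.4 60.1] 13.9 circ [ 677.7 -120.8] 37.5 ztop 0.0148 n 335
angle rect [ 577.6 -143.8] [54.   6.5] 69.3 circ [ 576.6 -143.4] 27.1 ztop 0.0412 n 44
mag rect [431.   14.2] [57.5 55.8] 61.8 circ [430.4  15.3] 37.8 ztop 0.0176 n 191
tape rect [ 446.5 -121.5] [42.1 72.9] 17.2 circ [ 450.4 -120.3] 36.6 ztop 0.0478 n 253
ltray rect [ 515.2 -326.2] [149.8 275.5] 87.0 circ [ 517.  -326.4] 150.3 ztop 0.0212 n 1184
stray rect [484.8 350.8] [194.6 191.2] 80.2 circ [483. 350.] 128.3 ztop 0.0208 n 1162
0.0005117542533060303 0.01517973609457342 0.14451002099173763
0.00786722615580252 0.003301548173145527
```

View pics/crop_a.png

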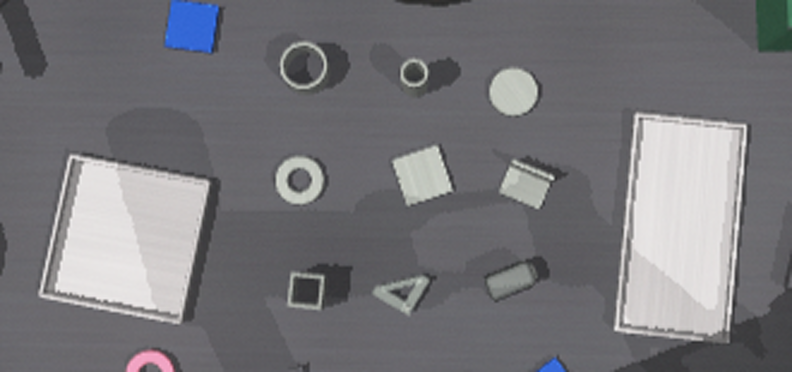

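```bash
cat > colm.py <<'E'
from h import *
def bright(tag,k,u,v,h,T,r=22,n="top",out=True):
    p=cv2.imread(f"pics/{n}_{tag}.png").astype(int)
    u*=.64;v*=.64;x0,y0=int(u-r),int(v-r)
    q=p[y0:int(v+r)+1,x0:int(u+r)+1];m=((q.min(2)>T)).astype(np.uint8)
    N,l,st,c=cv2.connectedComponentsWithStats(m)
    i=1+np.argmin([np.hypot(*(c[j]-[u-x0,v-y0]))+(200 if st[j,4]<40 else 0) for j in range(1,N)])
    cs,_=cv2.findContours((l==i).astype(np.uint8),0,1);C=max(cs,key=len).reshape(-1,2)+[x0,y0]
    P=np.array([ray(n,a,b,h)[:2] for a,b in C])*1000
    re=cv2.minAreaRect(P.astype(np.float32));M=cv2.convexHull(P.astype(np.float32));mo=cv2.moments(M)
    ce,rad=cv2.minEnclosingCircle(P.astype(np.float32))
    print(n,k,'rect',np.round(re[0],1),np.round(re[1],1),round(re[2],1),'cen',round(mo['m10']/mo['m00'],1),round(mo['m01']/mo['m00'],1),'circ',np.round(ce,1),round(rad,1),st[i,4])
    return P
E
python3 - <<'E'
from colm import *
for T in(120,140):
  for k,u,v,h,r in(("plate",415,286,.01,19),("flange",336,289,.012,19),("disc",475,231,.012,19),("slim",410,219,.075,16),("wide",338,214,.045,19),("tube",340,361,.055,18),("lt",584,320,.018,58),("st",224,326,.018,48)): bright("a",k,u,v,h,T,r)
  for k,u,v,h,r in(("plate",385,319,.01,19),("flange",349,372,.012,26),("disc",355,278,.012,19),("st",323,500,.018,90),("lt",474,246,.018,60)): bright("a",k,u,v,h,T,r,"side")
E
```

```text
top plate rect [572.8  -9.9] [61.1 59. ] 19.8 cen 572.6 -10.1 circ [571.7 -10.7] 41.2 421
top flange rect [562.9 139.9] [56.4 56.3] 1.3 cen 562.4 140.7 circ [562.4 140.8] 30.3 247
top disc rect [ 679.2 -120.8] [57.1 56.3] 1.0 cen 678.8 -120.8 circ [ 678.8 -120.9] 30.0 322
top slim rect [688.2   2. ] [31.7 28.5] 1.3 cen 687.6 2.0 circ [687.7   1.7] 17.4 52
top wide rect [700.  136.5] [56.3 52.5] 1.8 cen 699.8 136.7 circ [699.5 137.3] 29.2 98
top tube rect [426.2 124.1] [40.2 42.4] 83.8 cen 426.3 124.8 circ [426.3 125.1] 27.4 82
top lt rect [ 515.6 -326.7] [138.8 270.3] 85.0 cen 516.7 -326.2 circ [ 516.6 -326.1] 149.6 4307
top st rect [485.5 351.4] [178.1 180.3] 80.7 cen 485.3 351.6 circ [485.3 350.9] 124.3 3600
side plate rect [571.8  -7.6] [59.6 67.2] 21.6 cen 571.9 -7.5 circ [570.3  -5.4] 42.6 311
side flange rect [563.1 141.5] [59.5 59. ] 62.4 cen 562.6 143.2 circ [562.1 145.2] 33.5 294
side disc rect [ 677.1 -116.4] [57.5 54.9] 21.1 cen 677.2 -117.7 circ [ 676.8 -118.5] 30.9 171
side st rect [485.7 353.3] [188.1 185.3] 80.4 cen 487.2 353.6 circ [485.7 353.6] 131.0 8839
side lt rec
[... 512 characters left out ...]
99.5 137. ] 28.7 73
top tube rect [426.1 124.3] [39.2 39.3] 84.6 cen 426.2 124.0 circ [426.2 123.9] 26.0 60
top lt rect [ 515.6 -326.8] [138.1 269.5] 85.0 cen 516.4 -326.2 circ [ 515.1 -326.1] 148.3 4134Traceback (most recent call last):
  File "<stdin>", line 3, in <module>
  File "colm.py", line 9, in bright
    P=np.array([ray(n,a,b,h)[:2] for a,b in C])*1000
                ~~~^^^^^^^^^
  File "h.py", line 16, in ray
    K,R,t=cal(n);o=-R.T@t
          ~~~^^^
  File "h.py", line 10, in cal
    c=eyes.get_calibration(n);R,_=cv2.Rodrigues(np.array(c["rvec"],float));return np.array(c["camera_matrix"]),R,np.array(c["tvec"],float).ravel()
ValueError: time passes only in moves, steps and waits
```

```bash
cat >> h.py <<'E'
def cal(n):
    import os,json
    f=f"cal_{n}.npz"
    if os.path.exists(f):
        z=np.load(f);return z["K"],z["R"],z["t"]
    c=eyes.get_calibration(n);R,_=cv2.Rodrigues(np.array(c["rvec"],float));K=np.array(c["camera_matrix"]);t=np.array(c["tvec"],float).ravel()
    np.savez(f,K=K,R=R,t=t);return K,R,t
def to(x,y,z,psi):
    from scipy.spatial.transform import Rotation as Ro
    s=manip.get_state();q=s["ee_rot"];A=Ro.from_quat([q[1],q[2],q[3],q[0]])
    h=np.radians(psi)/2;B=Ro.from_quat([np.cos(h),np.sin(h),0,0])
    d=np.array([x,y,z])-s["position"]
    print("t",round(s["clock"],2),"pos",s["position"].round(4),"w",round(s["width"],4),"F",s["contact_force"].round(1),"q1,q6",np.degrees(s["qpos"][[0,5]]).round(0))
    print(" shift now-axes cm",(A.inv().apply(d)*100).round(2)," final-axes",(B.inv().apply(d)*100).round(2)," turn deg",np.degrees((A.inv()*B).as_rotvec()).round(2))
E
python3 -c "
from h import *
to(.572,-.01,.10,19.8)"
```

```text
t 0.1 pos [ 0.2337 -0.5248  0.2305] w 0.0856 F [-0.5 -0.4  0. ] q1,q6 [-73.  -7.]
 shift now-axes cm [ 51.84 -33.26  13.12]  final-axes [ 49.27 -36.98  13.05]  turn deg [-0.1  -0.01  4.2 ]
```

>>> {"fn": "servo_tool", "kwargs": {"deltas": [0,0,0,-0.1,0,4.2,2,-1.5,0,0,0,0,3.8,-2.85,0,0,0,0,3.8,-2.85,0,0,0,0,3.8,-2.85,0,0,0,0,3.8,-2.85,0,0,0,0,3.8,-2.85,0,0,0,0,3.8,-2.85,0,0,0,0,3.8,-2.85,0.5,0,0,0,3.8,-2.85,1,0,0,0,3.8,-2.85,1,0,0,0,3.8,-2.85,1,0,0,0,3.8,-2.85,1,0,0,0], "jaw": 7.5}}

```text
clock: 1.4
position: [0.5436, -0.059, 0.1806]
ee_rot: [-0.0, 0.986, 0.164, -0.0]
contact_force: [1.3, -0.8, -0.4]
width: 0.0751
```

```bash
python3 -c "
from h import *
to(.572,-.01,.03,19.8)"
```

```text
t 1.4 pos [ 0.5436 -0.059   0.1806] w 0.0751 F [ 1.3 -0.8 -0.4] q1,q6 [-14.  58.]
 shift now-axes cm [ 4.28 -3.7  15.06]  final-axes [ 4.33 -3.65 15.06]  turn deg [-0.06  0.03 -0.9 ]
```

>>> {"fn": "servo_tool", "kwargs": {"deltas": [2.2,-1.85,1,0,0,-0.9,2.1,-1.8,2,0,0,0,0,0,3,0,0,0,0,0,3.5,0,0,0,0,0,3,0,0,0,0,0,1.5,0,0,0,0,0,0,0,0,0]}}

```text
clock: 2.1
position: [0.5751, 0.001, 0.0319]
ee_rot: [-0.002, 0.984, 0.178, -0.001]
contact_force: [-1.0, -0.3, 0.3]
width: 0.0749
```

```bash
python3 -c "
from h import *
to(.572,-.01,.0,19.8)
grab('b')
p=cv2.imread('pics/side_b.png')[170:250,200:320]
cv2.imwrite('pics/cs_b.png',cv2.resize(p,(720,480),interpolation=cv2.INTER_CUBIC))"
```

```text
t 2.1 pos [0.5751 0.001  0.0319] w 0.0749 F [-1.  -0.3  0.3] q1,q6 [-7. 62.]
 shift now-axes cm [-0.67  0.93  3.19]  final-axes [-0.66  0.93  3.19]  turn deg [-0.26  0.1   0.68]
```

View pics/cs_b.png

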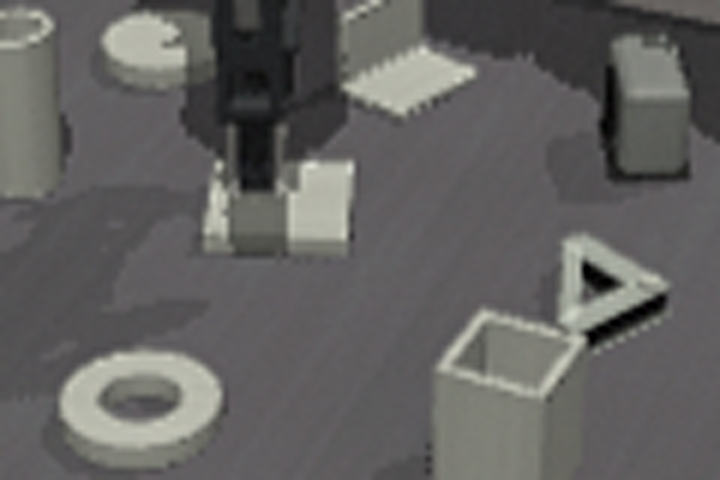

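The side crop shows the gripper above the grey plate, with its near finger at crop px (258,220). It has overshot about 9 mm toward the flange, so I'll correct that and descend gently.

>>> {"fn": "servo_tool", "kwargs": {"deltas": [-0.66,0.93,0,-0.26,0.1,0.7,0,0,1,0,0,0,0,0,1,0,0,0,0,0,0,0,0,0]}}

```text
clock: 2.6
position: [0.5767, -0.0125, 0.0168]
ee_rot: [0.002, 0.985, 0.171, 0.006]
contact_force: [-0.4, -0.7, 0.2]
width: 0.0751
```

```bash
python3 -c "
from h import *
to(.572,-.01,-.0,19.8)"
```

```text
t 2.6 pos [ 0.5767 -0.0125  0.0168] w 0.0751 F [-0.4 -0.7  0.2] q1,q6 [-8. 62.]
 shift now-axes cm [-0.38 -0.4   1.67]  final-axes [-0.36 -0.39  1.68]  turn deg [ 0.37 -0.64 -0.14]
```

>>> {"fn": "servo_tool", "kwargs": {"deltas": [-0.38,-0.4,0.5,0.37,-0.64,0,0,0,0.3,0,0,0,0,0,0,0,0,0]}}

```text
clock: 2.9
position: [0.5716, -0.0098, 0.0081]
ee_rot: [-0.0, 0.985, 0.171, -0.0]
contact_force: [0.4, -0.0, 0.2]
width: 0.0751
```

```bash
python3 -c "
from h import *
to(.572,-.01,-.0,19.8);print(manip.get_state()['qpos'].round(3),manip.get_state()['qd'].round(3))"
```

```text
t 2.9 pos [ 0.5716 -0.0098  0.0081] w 0.0751 F [ 0.4 -0.   0.2] q1,q6 [-8. 62.]
 shift now-axes cm [0.03 0.03 0.81]  final-axes [0.03 0.03 0.81]  turn deg [-0.03  0.04 -0.15]
[-0.139  0.48   1.81   0.     0.853  1.089] [0.002 0.001 0.003 0.003 0.01  0.002]
```

>>> {"fn": "servo_tool", "kwargs": {"deltas": [0,0,0.4,0,0,0,0,0,0.3,0,0,0,0,0,0.2,0,0,0,0,0,0,0,0,0]}}

```text
clock: 3.3
position: [0.5718, -0.0096, -0.0016]
ee_rot: [-0.0, 0.985, 0.171, -0.0]
contact_force: [-0.1, -0.5, -1.0]
width: 0.0748
```

```bash
python3 -c "
from h import *
to(.572,-.01,-.0,19.8)
p,d=eyes.get_image('side');cv2.imwrite('pics/side_c.png',p[:,:,::-1])
p=p[170:250,200:320,::-1]
cv2.imwrite('pics/cs_c.png',cv2.resize(p,(720,480),interpolation=cv2.INTER_CUBIC))"
```

```text
t 3.3 pos [ 0.5718 -0.0096 -0.0016] w 0.0748 F [-0.1 -0.5 -1. ] q1,q6 [-8. 62.]
 shift now-axes cm [ 0.    0.05 -0.16]  final-axes [ 0.    0.05 -0.16]  turn deg [-0.03  0.02 -0.12]
```

View pics/cs_c.png

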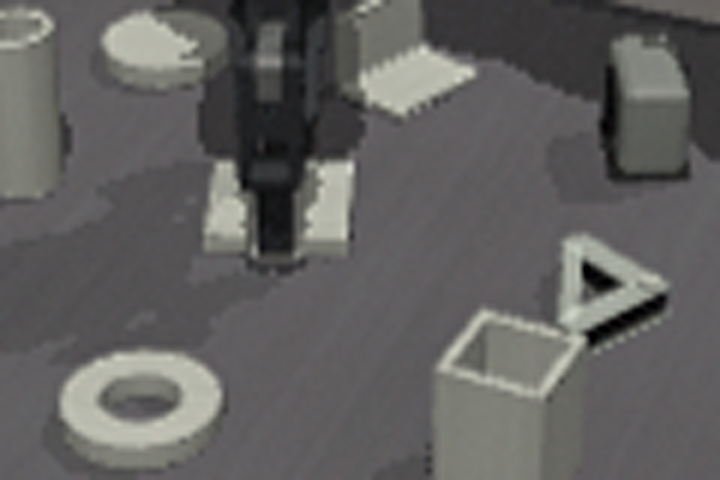

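The near finger now stands beside the plate's edge, at crop px (272,255), clear of the flange. Closing.

>>> {"fn": "servo_tool", "kwargs": {"deltas": [0,0,0,0,0,0,0,0,0,0,0,0,0,0,0,0,0,0,0,0,0,0,0,0,0,0,0,0,0,0], "jaw": 5, "grip_force": 60}}

```text
clock: 3.85
position: [0.5725, -0.01, -0.0005]
ee_rot: [0.0, 0.985, 0.171, 0.001]
contact_force: [-0.0, 0.2, 0.6]
width: 0.0577
```

>>> {"fn": "servo_tool", "kwargs": {"deltas": [0,0,-0.5,0,0,0,0,0,-1.5,0,0,0,0,0,-2,0,0,0,0,0,-2,0,0,0,0,0,-2,0,0,0,0,0,-1,0,0,0,0,0,0,0,0,0]}}

```text
clock: 4.55
position: [0.5694, -0.0092, 0.0902]
ee_rot: [-0.001, 0.985, 0.171, -0.003]
contact_force: [-0.0, -0.4, -2.1]
width: 0.058
```

```bash
python3 -c "
from h import *
import math
tx,ty,ps=515.8,-326.5,math.radians(-5)
for lx in(-80,0,80): print(lx,tx+lx*math.cos(ps),ty+lx*math.sin(ps))
to(.516+.0797,-.3265-.007,.09,-5)
p,d=eyes.get_image('side');cv2.imwrite('pics/side_d.png',p[:,:,::-1])
p=p[130:250,200:380,::-1]
cv2.imwrite('pics/cs_d.png',cv2.resize(p,(720,480),interpolation=cv2.INTER_CUBIC))"
```

```text
-80 436.10442415266033 -319.52754058018735
0 515.8 -326.5
80 595.4955758473396 -333.47245941981265
t 4.55 pos [ 0.5694 -0.0092  0.0902] w 0.058 F [-0.  -0.4 -2.1] q1,q6 [-8. 62.]
 shift now-axes cm [-8.44 31.43 -0.04]  final-axes [5.450e+00 3.208e+01 2.000e-02]  turn deg [-0.13  0.4  24.68]
```

View pics/cs_d.png

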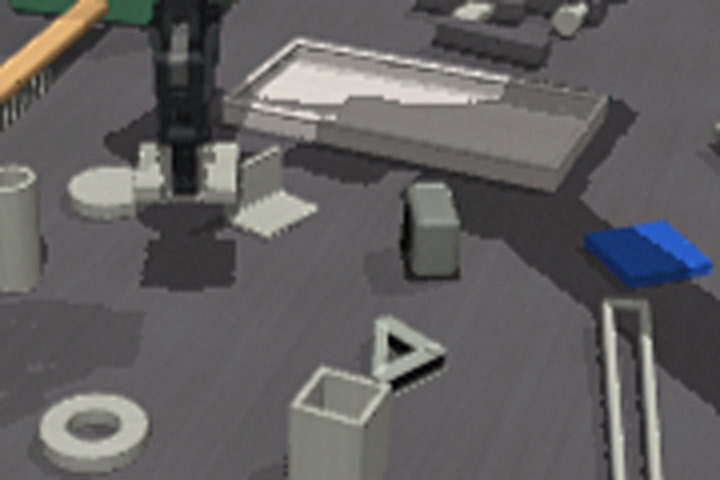

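The plate is held level at about (185,170) in the crop. Moving it to the far end of the long tray.

>>> {"fn": "servo_tool", "kwargs": {"deltas": [0,0,-1,-0.1,0.4,8.3,0,0,-0.5,0,0,8.3,0.3,1.6,0,0,0,8.2,0.65,4,0,0,0,0,0.65,4,0,0,0,0,0.65,4,0,0,0,0,0.65,4,0,0,0,0,0.65,4,0,0,0,0,0.65,4,0,0,0,0,0.65,4,0,0,0,0,0,0,0,0,0,0,0,0,0,0,0,0]}}

```text
clock: 5.8
position: [0.5792, -0.3152, 0.0833]
ee_rot: [-0.006, 0.998, -0.053, -0.014]
contact_force: [0.4, 0.2, -3.3]
width: 0.0576
```

```bash
python3 -c "
from h import *
to(.5957,-.3335,.02,-5)"
```

```text
t 5.8 pos [ 0.5792 -0.3152  0.0833] w 0.0576 F [ 0.4  0.2 -3.3] q1,q6 [-34.  62.]
 shift now-axes cm [2.02 1.72 6.26]  final-axes [1.81 1.68 6.33]  turn deg [-0.65  1.68 -1.06]
```

>>> {"fn": "servo_tool", "kwargs": {"deltas": [1.0,0.85,0,-0.6,1.7,-1.0,0.9,0.85,0,0,0,0,0,0,1.5,0,0,0,0,0,1.5,0,0,0,0,0,1.2,0,0,0,0,0,0.5,0,0,0,0,0,0,0,0,0,0,0,0,0,0,0]}}

```text
clock: 6.6
position: [0.594, -0.3262, 0.0265]
ee_rot: [-0.005, 0.999, -0.042, -0.006]
contact_force: [-0.1, 0.1, -1.8]
width: 0.058
```

```bash
python3 -c "
from h import *
to(.5957,-.3335,.0025,-5)"
```

```text
t 6.6 pos [ 0.594  -0.3262  0.0265] w 0.058 F [-0.1  0.1 -1.8] q1,q6 [-35.  60.]
 shift now-axes cm [0.26 0.74 2.39]  final-axes [0.23 0.71 2.4 ]  turn deg [-0.53  0.66  0.17]
```

>>> {"fn": "servo_tool", "kwargs": {"deltas": [0.26,0.72,0,-0.5,0.7,0,0,0,0.7,0,0,0,0,0,0.5,0,0,0,0,0,0,0,0,0]}}

```text
clock: 7.0
position: [0.5972, -0.335, 0.0154]
ee_rot: [0.001, 0.999, -0.042, 0.002]
contact_force: [-0.6, 0.2, -2.6]
width: 0.0579
```

```bash
python3 -c "
from h import *
to(.5957,-.3335,.0025,-5)"
```

```text
t 7.0 pos [ 0.5972 -0.335   0.0154] w 0.0579 F [-0.6  0.2 -2.6] q1,q6 [-35.  60.]
 shift now-axes cm [-0.17 -0.14  1.29]  final-axes [-0.16 -0.14  1.29]  turn deg [ 0.12 -0.27  0.17]
```

>>> {"fn": "servo_tool", "kwargs": {"deltas": [-0.1,-0.1,0.5,0.1,-0.2,0,0,0,0.4,0,0,0,0,0,0.3,0,0,0,0,0,0.2,0,0,0,0,0,0.1,0,0,0]}}

```text
clock: 7.5
position: [0.5965, -0.3342, 0.0025]
ee_rot: [0.001, 0.999, -0.042, 0.001]
contact_force: [-0.8, 0.5, 2.3]
width: 0.0575
```

>>> {"fn": "servo_tool", "kwargs": {"deltas": [0,0,0,0,0,0,0,0,0,0,0,0,0,0,0,0,0,0,0,0,0,0,0,0,0,0,-1,0,0,0,0,0,-2,0,0,0,0,0,-4,0,0,0,0,0,-4,0,0,0], "jaw": 7.2}}

```text
clock: 8.3
position: [0.5937, -0.3322, 0.1106]
ee_rot: [-0.003, 0.999, -0.042, -0.004]
contact_force: [0.8, -0.3, 0.5]
width: 0.0719
```

```bash
python3 -c "
from h import *
to(.4262,.1243,.15,-5)
p,d=eyes.get_image('top');cv2.imwrite('pics/top_e.png',p[:,:,::-1])
p=p[110:310,90:410,::-1]
cv2.imwrite('pics/cs_e.png',cv2.resize(p,(800,500),interpolation=cv2.INTER_CUBIC))"
```

```text
t 8.3 pos [ 0.5937 -0.3322  0.1106] w 0.0719 F [ 0.8 -0.3  0.5] q1,q6 [-35.  60.]
 shift now-axes cm [-20.57 -44.09  -3.57]  final-axes [-20.66 -44.02  -3.94]  turn deg [-0.28  0.44  0.16]
```

View pics/cs_e.png

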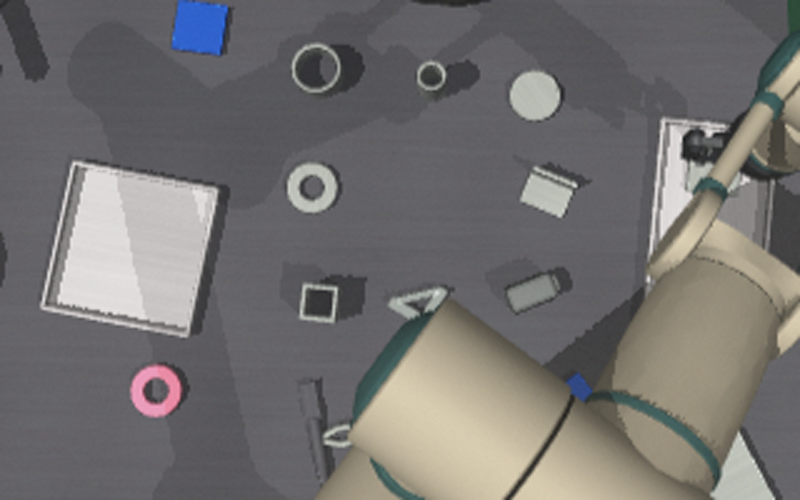

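The plate is in the tray, partly hidden by the arm at crop (715,175), and the other pieces haven't moved. The tube is next.

>>> {"fn": "servo_tool", "kwargs": {"deltas": [-0.9,-2,-2,-0.2,0.4,0,-1.85,-4,-1,0,0,0,-1.85,-4,0,0,0,0,-1.85,-4,0,0,0,0,-1.85,-4,0,0,0,0,-1.85,-4,0,0,0,0,-1.85,-4,0,0,0,0,-1.85,-4,0,0,0,0,-1.85,-4,0,0,0,0,-1.85,-4,0,0,0,0,-1.4,-3,0,0,0,0,0,0,0,0,0,0,0,0,0,0,0,0], "jaw": 7}}

```text
clock: 9.65
position: [0.4436, 0.1009, 0.1528]
ee_rot: [0.007, 0.999, -0.044, 0.02]
contact_force: [0.6, 0.1, 0.4]
width: 0.0701
```

```bash
python3 -c "
from h import *
to(.4262,.1243,.07,-5)"
```

```text
t 9.65 pos [0.4436 0.1009 0.1528] w 0.0701 F [0.6 0.1 0.4] q1,q6 [  5. 101.]
 shift now-axes cm [-2.28 -2.28  8.16]  final-axes [-1.94 -2.18  8.28]  turn deg [ 0.7  -2.34 -0.05]
```

>>> {"fn": "servo_tool", "kwargs": {"deltas": [-1.5,-1.6,1,0.7,-2.3,0,-0.4,-0.6,2,0,0,0,0,0,2,0,0,0,0,0,1.5,0,0,0,0,0,0,0,0,0,0,0,0,0,0,0]}}

```text
clock: 10.25
position: [0.4273, 0.1239, 0.0837]
ee_rot: [-0.002, 0.999, -0.049, -0.003]
contact_force: [-0.3, -0.1, 0.0]
width: 0.07
```

```bash
python3 -c "
from h import *
to(.4262,.1243,.02,-5)"
```

```text
t 10.25 pos [0.4273 0.1239 0.0837] w 0.07 F [-0.3 -0.1  0. ] q1,q6 [  7. 102.]
 shift now-axes cm [-0.07 -0.01  6.37]  final-axes [-0.11 -0.03  6.37]  turn deg [-0.19  0.39 -0.63]
```

>>> {"fn": "servo_tool", "kwargs": {"deltas": [-0.1,0,0,-0.2,0.4,-0.6,0,0,1.5,0,0,0,0,0,1.5,0,0,0,0,0,1.5,0,0,0,0,0,1.2,0,0,0,0,0,0.5,0,0,0,0,0,0,0,0,0,0,0,0,0,0,0]}}

```text
clock: 11.05
position: [0.4323, 0.1239, 0.0254]
ee_rot: [-0.001, 0.999, -0.045, 0.007]
contact_force: [-0.4, 0.4, 0.2]
width: 0.0702
```

```bash
python3 -c "
from h import *
to(.4262,.1243,.02,-5)"
```

```text
t 11.05 pos [0.4323 0.1239 0.0254] w 0.0702 F [-0.4  0.4  0.2] q1,q6 [  7. 102.]
 shift now-axes cm [-0.62  0.01  0.53]  final-axes [-0.61  0.01  0.54]  turn deg [-0.15 -0.75 -0.12]
```

>>> {"fn": "servo_tool", "kwargs": {"deltas": [-0.6,0,0.4,-0.1,-0.7,-0.1,0,0,0.1,0,0,0,0,0,0,0,0,0]}}

```text
clock: 11.35
position: [0.4271, 0.1246, 0.0215]
ee_rot: [-0.001, 0.999, -0.044, 0.002]
contact_force: [-0.7, 0.4, -0.1]
width: 0.0701
```

>>> {"fn": "servo_tool", "kwargs": {"deltas": [0,0,0,0,0,0,0,0,0,0,0,0,0,0,0,0,0,0,0,0,0,0,0,0,0,0,0,0,0,0,0,0,0,0,0,0], "jaw": 3}}

```text
clock: 11.95
position: [0.4274, 0.1246, 0.022]
ee_rot: [-0.001, 0.999, -0.043, 0.002]
contact_force: [-0.2, -0.3, 0.6]
width: 0.039
```

```bash
python3 -c "
from h import *
to(.516,-.3265,.02,-5)"
```

```text
t 11.95 pos [0.4274 0.1246 0.022 ] w 0.039 F [-0.2 -0.3  0.6] q1,q6 [  7. 102.]
 shift now-axes cm [12.75 44.17  0.19]  final-axes [12.76 44.16  0.2 ]  turn deg [-0.08 -0.23  0.02]
```

>>> {"fn": "servo_tool", "kwargs": {"deltas": [0,0,-0.5,0,0,0,0,0,-2,0,0,0,0,0,-3,0,0,0,0,0,-3,0,0,0,0,0,-2.5,0,0,0,0.6,2,0,0,0,0,1.15,4,-0.2,0,0,0,1.15,4,-0.2,0,0,0,1.15,4,-0.2,0,0,0,1.15,4,-0.2,0,0,0,1.15,4,-0.2,0,0,0,1.15,4,-0.2,0,0,0,1.15,4,-0.2,0,0,0,1.15,4,-0.2,0,0,0,1.15,4,-0.2,0,0,0,1.15,4,0,0,0,0,0.6,2,0,0,0,0,0,0,0,0,0,0,0,0,0,0,0,0]}}

```text
clock: 13.85
position: [0.513, -0.3412, 0.1519]
ee_rot: [-0.003, 0.999, -0.043, -0.002]
contact_force: [0.4, 0.8, -2.1]
width: 0.0392
```

```bash
python3 -c "
from h import *
to(.516,-.3265,.06,-5)"
```

```text
t 13.85 pos [ 0.513  -0.3412  0.1519] w 0.0392 F [ 0.4  0.8 -2.1] q1,q6 [-40.  55.]
 shift now-axes cm [ 0.22 -1.44  9.2 ]  final-axes [ 0.18 -1.49  9.19]  turn deg [-0.31  0.24  0.09]
```

>>> {"fn": "servo_tool", "kwargs": {"deltas": [0.2,-1.45,0,-0.3,0.2,0,0,0,2,0,0,0,0,0,2.5,0,0,0,0,0,2.5,0,0,0,0,0,1.5,0,0,0,0,0,0,0,0,0,0,0,0,0,0,0]}}

```text
clock: 14.55
position: [0.5152, -0.3089, 0.0669]
ee_rot: [-0.004, 0.999, -0.038, -0.001]
contact_force: [0.6, -0.4, -1.6]
width: 0.039
```

```bash
python3 -c "
from h import *
to(.516,-.3265,.025,-5)"
```

```text
t 14.55 pos [ 0.5152 -0.3089  0.0669] w 0.039 F [ 0.6 -0.4 -1.6] q1,q6 [-38.  56.]
 shift now-axes cm [0.22 1.78 4.18]  final-axes [0.23 1.75 4.19]  turn deg [-0.42  0.12  0.59]
```

>>> {"fn": "servo_tool", "kwargs": {"deltas": [0.2,1.75,0,-0.4,0.1,0.6,0,0,0,0,0,0,0,0,1,0,0,0,0,0,1,0,0,0,0,0,0.5,0,0,0,0,0,0,0,0,0]}}

```text
clock: 15.15
position: [0.5178, -0.3275, 0.0436]
ee_rot: [0.002, 0.999, -0.044, 0.002]
contact_force: [-0.3, 0.2, -0.5]
width: 0.0391
```

```bash
python3 -c "
from h import *
to(.516,-.3265,.025,-5)"
```

```text
t 15.15 pos [ 0.5178 -0.3275  0.0436] w 0.0391 F [-0.3  0.2 -0.5] q1,q6 [-39.  56.]
 shift now-axes cm [-0.2  -0.09  1.86]  final-axes [-0.19 -0.09  1.86]  turn deg [ 0.18 -0.29 -0.01]
```

>>> {"fn": "servo_tool", "kwargs": {"deltas": [-0.2,-0.1,0.6,0.2,-0.3,0,0,0,0.5,0,0,0,0,0,0.3,0,0,0,0,0,0.2,0,0,0]}}

```text
clock: 15.55
position: [0.5156, -0.3261, 0.0259]
ee_rot: [-0.001, 0.999, -0.044, -0.001]
contact_force: [-0.1, 0.4, -2.1]
width: 0.0393
```

>>> {"fn": "servo_tool", "kwargs": {"deltas": [0,0,0.2,0,0,0,0,0,0.1,0,0,0]}}

```text
clock: 15.75
position: [0.5156, -0.3261, 0.0251]
ee_rot: [-0.0, 0.999, -0.044, -0.0]
contact_force: [-2.0, 1.2, 2.9]
width: 0.0392
```

Contact at the expected height. Release and rise to a clear height.

>>> {"fn": "servo_tool", "kwargs": {"deltas": [0,0,0,0,0,0,0,0,0,0,0,0,0,0,0,0,0,0,0,0,0,0,0,0,0,0,-1,0,0,0,0,0,-2,0,0,0,0,0,-4,0,0,0,0,0,-4,0,0,0,0,0,-3,0,0,0], "jaw": 6}}

```text
clock: 16.65
position: [0.5141, -0.3249, 0.1675]
ee_rot: [-0.003, 0.999, -0.044, -0.004]
contact_force: [0.9, -0.6, -0.4]
width: 0.0599
```

```bash
python3 -c "
from h import *
to(.687,.002,.15,-5)"
```

```text
t 16.65 pos [ 0.5141 -0.3249  0.1675] w 0.0599 F [ 0.9 -0.6 -0.4] q1,q6 [-39.  56.]
 shift now-axes cm [ 14.38 -34.07   1.82]  final-axes [ 14.38 -34.08   1.75]  turn deg [-0.31  0.43 -0.01]
```

>>> {"fn": "servo_tool", "kwargs": {"deltas": [0.8,-1.9,0,-0.3,0.4,0,1.6,-3.8,0,0,0,0,1.6,-3.8,0,0,0,0,1.6,-3.8,0,0,0,0,1.6,-3.8,0,0,0,0,1.6,-3.8,0,0,0,0,1.6,-3.8,0,0,0,0,1.6,-3.8,0,0,0,0,1.2,-2.8,0,0,0,0,0.6,-1.4,0,0,0,0,0,0,0,0,0,0,0,0,0,0,0,0]}}

```text
clock: 17.85
position: [0.691, -0.0052, 0.1829]
ee_rot: [0.007, 0.999, -0.046, 0.011]
contact_force: [0.3, -0.6, 1.2]
width: 0.0599
```

```bash
python3 -c "
from h import *
to(.687,.002,.10,-5)"
```

```text
t 17.85 pos [ 0.691  -0.0052  0.1829] w 0.0599 F [ 0.3 -0.6  1.2] q1,q6 [-6. 90.]
 shift now-axes cm [-0.65 -0.79  8.27]  final-axes [-0.46 -0.69  8.29]  turn deg [ 0.74 -1.27 -0.23]
```

>>> {"fn": "servo_tool", "kwargs": {"deltas": [-0.5,-0.7,1,0.7,-1.3,0,0,0,2,0,0,0,0,0,2,0,0,0,0,0,1.5,0,0,0,0,0,0.5,0,0,0,0,0,0,0,0,0]}}

```text
clock: 18.45
position: [0.6814, -0.006, 0.1091]
ee_rot: [0.0, 0.999, -0.051, -0.005]
contact_force: [-0.1, 0.7, 0.9]
width: 0.0603
```

```bash
python3 -c "
from h import *
to(.687,.002,.032,-5)"
```

```text
t 18.45 pos [ 0.6814 -0.006   0.1091] w 0.0603 F [-0.1  0.7  0.9] q1,q6 [-6. 90.]
 shift now-axes cm [ 0.55 -0.85  7.7 ]  final-axes [ 0.49 -0.84  7.71]  turn deg [ 0.03  0.53 -0.84]
```

>>> {"fn": "servo_tool", "kwargs": {"deltas": [0.5,-0.85,0,0,0.5,-0.8,0,0,0,0,0,0,0,0,0,0,0,0]}}

```text
clock: 18.75
position: [0.6883, 0.0013, 0.1106]
ee_rot: [0.0, 0.999, -0.044, 0.001]
contact_force: [0.9, -0.1, -0.7]
width: 0.0599
```

```bash
python3 -c "
from h import *
to(.687,.002,.032,-5)
p,d=eyes.get_image('side')
p=p[100:260,150:360,::-1]
cv2.imwrite('pics/cs_f.png',cv2.resize(p,(788,600),interpolation=cv2.INTER_CUBIC))"
```

```text
t 18.75 pos [0.6883 0.0013 0.1106] w 0.0599 F [ 0.9 -0.1 -0.7] q1,q6 [-6. 89.]
 shift now-axes cm [-0.15 -0.06  7.86]  final-axes [-0.14 -0.06  7.86]  turn deg [ 0.01 -0.13 -0.08]
```

View pics/cs_f.png

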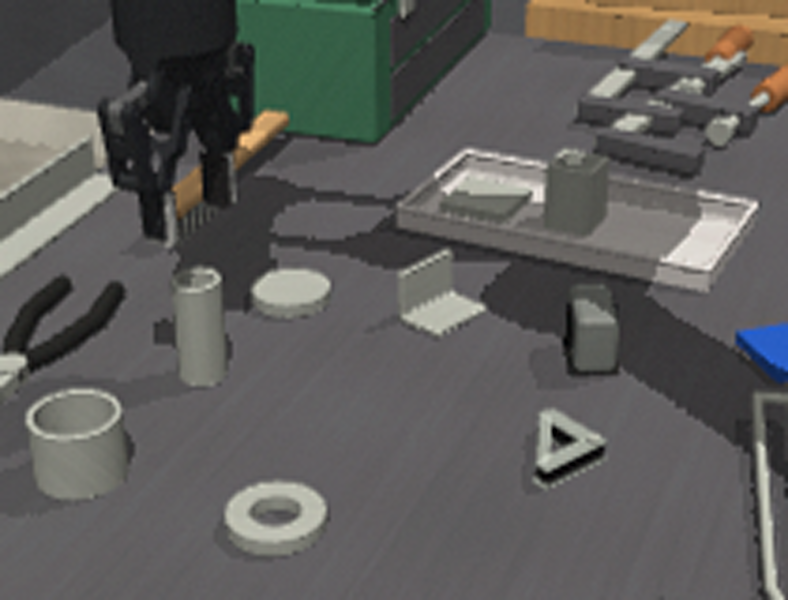

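Plate flat at crop (487,195) and tube upright at (577,190), both in the long tray. The fingers straddle the slim pipe at (200,280). Descending.

>>> {"fn": "servo_tool", "kwargs": {"deltas": [-0.1,0,1,0,0,0,0,0,1.5,0,0,0,0,0,1,0,0,0,0,0,0,0,0,0]}}

```text
clock: 19.2
position: [0.6881, 0.002, 0.0751]
ee_rot: [0.0, 0.999, -0.044, 0.003]
contact_force: [-0.3, -0.6, -0.8]
width: 0.0599
```

```bash
python3 -c "
from h import *
to(.687,.002,.032,-5)"
```

```text
t 19.2 pos [0.6881 0.002  0.0751] w 0.0599 F [-0.3 -0.6 -0.8] q1,q6 [-6. 89.]
 shift now-axes cm [-0.14  0.01  4.31]  final-axes [-0.11  0.01  4.31]  turn deg [ 0.01 -0.32 -0.03]
```

>>> {"fn": "servo_tool", "kwargs": {"deltas": [-0.2,0,1,0,-0.3,0,-0.1,0,1.4,0,0,0,-0.1,0,1.3,0,0,0,0,0,0.5,0,0,0,0,0,0,0,0,0]}}

```text
clock: 19.7
position: [0.6841, 0.0024, 0.0305]
ee_rot: [0.0, 0.999, -0.044, -0.0]
contact_force: [-0.3, 0.0, -0.1]
width: 0.0599
```

```bash
python3 -c "
from h import *
to(.687,.002,.032,-5)"
```

```text
t 19.7 pos [0.6841 0.0024 0.0305] w 0.0599 F [-0.3  0.  -0.1] q1,q6 [-6. 89.]
 shift now-axes cm [ 0.29  0.01 -0.15]  final-axes [ 0.29  0.01 -0.15]  turn deg [ 0.01 -0.   -0.02]
```

>>> {"fn": "servo_tool", "kwargs": {"deltas": [0.25,0,0,0,0,0,0,0,0,0,0,0]}}

```text
clock: 19.9
position: [0.6872, 0.0021, 0.0308]
ee_rot: [0.0, 0.999, -0.044, 0.0]
contact_force: [-1.4, 0.4, 0.2]
width: 0.06
```

>>> {"fn": "servo_tool", "kwargs": {"deltas": [0,0,0,0,0,0,0,0,0,0,0,0,0,0,0,0,0,0,0,0,0,0,0,0,0,0,0,0,0,0], "jaw": 2.4}}

```text
clock: 20.4
position: [0.688, 0.0018, 0.0321]
ee_rot: [0.0, 0.999, -0.044, 0.001]
contact_force: [1.4, 0.4, -0.6]
width: 0.0324
```

>>> {"fn": "servo_tool", "kwargs": {"deltas": [0,0,-0.5,0,0,0,0,0,-2,0,0,0,0,0,-3,0,0,0,0,0,-3,0,0,0,0,0,-2.5,0,0,0,0,0,-1,0,0,0,0,0,0,0,0,0]}}

```text
clock: 21.1
position: [0.6858, 0.0022, 0.1549]
ee_rot: [0.0, 0.999, -0.044, -0.002]
contact_force: [0.4, 0.2, -2.9]
width: 0.0323
```

```bash
python3 -c "
from h import *
to(.446,-.3204,.15,-5)"
```

```text
t 21.1 pos [0.6858 0.0022 0.1549] w 0.0323 F [ 0.4  0.2 -2.9] q1,q6 [-6. 89.]
 shift now-axes cm [-21.07  34.24   0.57]  final-axes [-21.08  34.23   0.49]  turn deg [ 0.01  0.18 -0.02]
```

>>> {"fn": "servo_tool", "kwargs": {"deltas": [-1,1.6,0,0,0,0,-2,3.25,0,0,0,0,-2,3.25,0,0,0,0,-2,3.25,0,0,0,0,-2,3.25,0,0,0,0,-2,3.25,0,0,0,0,-2,3.25,0,0,0,0,-2,3.25,0,0,0,0,-2,3.25,0,0,0,0,-2,3.2,0,0,0,0,-1.3,2.1,0,0,0,0,-0.6,1,0,0,0,0,0,0,0,0,0,0,0,0,0,0,0,0]}}

```text
clock: 22.5
position: [0.4188, -0.3265, 0.1361]
ee_rot: [-0.007, 0.999, -0.044, -0.02]
contact_force: [0.5, 1.4, -1.9]
width: 0.0325
```

```bash
python3 -c "
from h import *
to(.446,-.3204,.07,-5)"
```

```text
t 22.5 pos [ 0.4188 -0.3265  0.1361] w 0.0325 F [ 0.5  1.4 -1.9] q1,q6 [-45.  51.]
 shift now-axes cm [ 2.93 -0.77  6.51]  final-axes [ 2.66 -0.85  6.61]  turn deg [-0.69  2.32 -0.03]
```

>>> {"fn": "servo_tool", "kwargs": {"deltas": [1.4,-0.4,0,-0.6,2.2,0,1.2,-0.4,0,0,0,0,0,0,0,0,0,0,0,0,0,0,0,0]}}

```text
clock: 22.9
position: [0.4482, -0.3164, 0.1345]
ee_rot: [-0.002, 0.999, -0.041, -0.002]
contact_force: [0.7, 0.6, -1.5]
width: 0.0319
```

```bash
python3 -c "
from h import *
to(.446,-.3204,.07,-5)"
```

```text
t 22.9 pos [ 0.4482 -0.3164  0.1345] w 0.0319 F [ 0.7  0.6 -1.5] q1,q6 [-43.  52.]
 shift now-axes cm [-0.16  0.45  6.45]  final-axes [-0.18  0.42  6.45]  turn deg [-0.26  0.2   0.25]
```

>>> {"fn": "servo_tool", "kwargs": {"deltas": [-0.1,0.3,1,-0.2,0.2,0,0,0,2,0,0,0,0,0,2,0,0,0,0,0,1,0,0,0,0,0,0,0,0,0]}}

```text
clock: 23.4
position: [0.4468, -0.319, 0.0711]
ee_rot: [0.0, 0.999, -0.04, -0.001]
contact_force: [-0.1, 0.3, -2.3]
width: 0.0327
```

```bash
python3 -c "
from h import *
to(.446,-.3204,.035,-5)"
```

```text
t 23.4 pos [ 0.4468 -0.319   0.0711] w 0.0327 F [-0.1  0.3 -2.3] q1,q6 [-43.  52.]
 shift now-axes cm [-0.07  0.14  3.61]  final-axes [-0.07  0.14  3.61]  turn deg [0.01 0.07 0.44]
```

>>> {"fn": "servo_tool", "kwargs": {"deltas": [0,0.1,0.8,0,0,0,0,0,1,0,0,0,0,0,0.7,0,0,0,0,0,0.4,0,0,0,0,0,0,0,0,0]}}

```text
clock: 23.9
position: [0.4474, -0.3214, 0.0409]
ee_rot: [0.001, 0.999, -0.04, 0.0]
contact_force: [-0.5, 0.1, -1.7]
width: 0.0323
```

```bash
python3 -c "
from h import *
to(.446,-.3204,.035,-5)"
```

```text
t 23.9 pos [ 0.4474 -0.3214  0.0409] w 0.0323 F [-0.5  0.1 -1.7] q1,q6 [-43.  52.]
 shift now-axes cm [-0.15 -0.09  0.59]  final-axes [-0.15 -0.08  0.59]  turn deg [ 0.12 -0.04  0.42]
```

>>> {"fn": "servo_tool", "kwargs": {"deltas": [0,0,0.3,0,0,0,0,0,0.2,0,0,0,0,0,0.1,0,0,0]}}

```text
clock: 24.2
position: [0.448, -0.3219, 0.0352]
ee_rot: [0.002, 0.999, -0.04, 0.001]
contact_force: [0.7, -0.6, -2.2]
width: 0.0326
```

>>> {"fn": "servo_tool", "kwargs": {"deltas": [0,0,0.1,0,0,0,0,0,0.1,0,0,0]}}

```text
clock: 24.4
position: [0.448, -0.3219, 0.035]
ee_rot: [0.002, 0.999, -0.04, 0.001]
contact_force: [-2.6, 1.6, 6.7]
width: 0.0328
```

Contact, so release. The jaw opens to 6.5 cm, then straight up.

>>> {"fn": "servo_tool", "kwargs": {"deltas": [0,0,0,0,0,0,0,0,0,0,0,0,0,0,0,0,0,0,0,0,0,0,0,0,0,0,-1,0,0,0,0,0,-2,0,0,0,0,0,-3,0,0,0,0,0,-4,0,0,0,0,0,-3,0,0,0], "jaw": 6.5}}

```text
clock: 25.3
position: [0.4461, -0.3199, 0.1677]
ee_rot: [-0.001, 0.999, -0.04, -0.002]
contact_force: [-0.0, -1.1, 0.5]
width: 0.0649
```

```bash
python3 -c "
from h import *
to(.5625,.141,.15,-9)"
```

```text
t 25.3 pos [ 0.4461 -0.3199  0.1677] w 0.0649 F [-0.  -1.1  0.5] q1,q6 [-43.  52.]
 shift now-axes cm [  7.94 -46.87   1.8 ]  final-axes [  4.29 -47.34   1.77]  turn deg [-0.06  0.2   4.43]
```

>>> {"fn": "servo_tool", "kwargs": {"deltas": [0,0,0,0,0,4.4,0.2,-2,0,0,0,0,0.4,-4.2,0,0,0,0,0.4,-4.2,0,0,0,0,0.4,-4.2,0,0,0,0,0.4,-4.2,0,0,0,0,0.4,-4.2,0,0,0,0,0.4,-4.2,0,0,0,0,0.4,-4.2,0,0,0,0,0.4,-4.2,0,0,0,0,0.4,-4.2,0,0,0,0,0.3,-4,0,0,0,0,0.2,-2,0,0,0,0,0,-1,0,0,0,0,0,0,0,0,0,0,0,0,0,0,0,0], "jaw": 7.5}}

```text
clock: 26.9
position: [0.5736, 0.1473, 0.1822]
ee_rot: [0.006, 0.997, -0.082, 0.012]
contact_force: [-0.7, -0.3, 1.0]
width: 0.0747
```

```bash
python3 -c "
from h import *
to(.5625,.141,.05,-9)
grab('g')
p=cv2.imread('pics/side_g.png')[100:260,200:410]
cv2.imwrite('pics/cs_g.png',cv2.resize(p,(788,600),interpolation=cv2.INTER_CUBIC))"
```

```text
t 26.9 pos [0.5736 0.1473 0.1822] w 0.0747 F [-0.7 -0.3  1. ] q1,q6 [  8. 108.]
 shift now-axes cm [-1.31  0.67 13.2 ]  final-axes [-0.99  0.79 13.22]  turn deg [ 0.59 -1.41 -0.37]
```

View pics/cs_g.png

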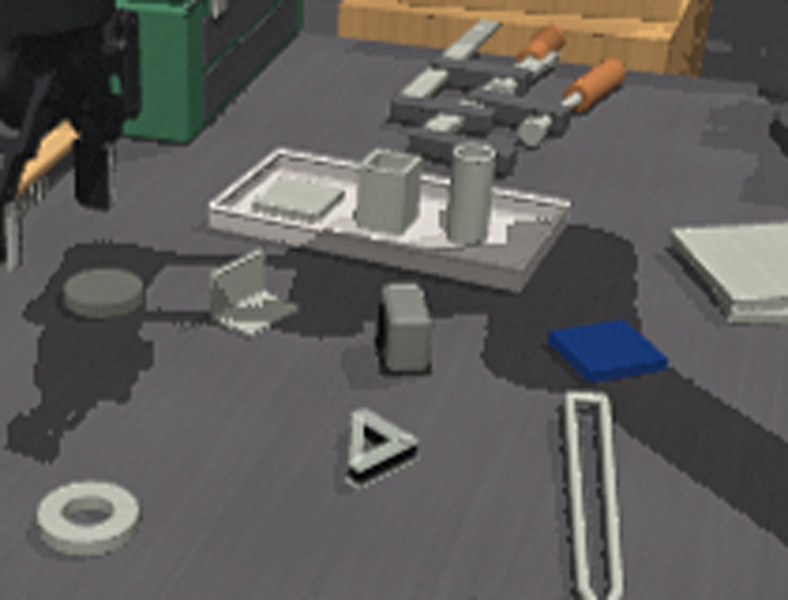

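All three stand or lie well in the long tray: plate (298,198), tube (388,192), pipe (470,195). The flange is at (87,515), next to be picked.

>>> {"fn": "servo_tool", "kwargs": {"deltas": [-1.0,0.75,1,0.6,-1.4,-0.4,0,0,3,0,0,0,0,0,3,0,0,0,0,0,2.5,0,0,0,0,0,1.5,0,0,0,0,0,0,0,0,0,0,0,0,0,0,0]}}

```text
clock: 27.7
position: [0.5633, 0.131, 0.0715]
ee_rot: [0.001, 0.996, -0.085, 0.002]
contact_force: [0.6, 0.5, 0.7]
width: 0.0751
```

```bash
python3 -c "
from h import *
to(.5625,.141,.0,-9)"
```

```text
t 27.7 pos [0.5633 0.131  0.0715] w 0.0751 F [0.6 0.5 0.7] q1,q6 [  6. 106.]
 shift now-axes cm [-0.27 -0.98  7.15]  final-axes [-0.23 -0.97  7.15]  turn deg [ 0.04 -0.22 -0.7 ]
```

>>> {"fn": "servo_tool", "kwargs": {"deltas": [-0.2,-0.95,0,0,-0.2,-0.7,0,0,0,0,0,0,0,0,1.5,0,0,0,0,0,2,0,0,0,0,0,1.5,0,0,0,0,0,0.3,0,0,0,0,0,0,0,0,0]}}

```text
clock: 28.4
position: [0.5694, 0.1426, 0.0252]
ee_rot: [-0.001, 0.997, -0.077, 0.008]
contact_force: [-0.9, -0.4, 0.7]
width: 0.0751
```

```bash
python3 -c "
from h import *
to(.5625,.141,.0,-9)"
```

```text
t 28.4 pos [0.5694 0.1426 0.0252] w 0.0751 F [-0.9 -0.4  0.7] q1,q6 [  7. 106.]
 shift now-axes cm [-0.7   0.28  2.51]  final-axes [-0.66  0.27  2.52]  turn deg [-0.21 -0.89  0.11]
```

>>> {"fn": "servo_tool", "kwargs": {"deltas": [-0.7,0.28,0,-0.2,-0.9,0.1,0,0,0.8,0,0,0,0,0,0.3,0,0,0,0,0,0,0,0,0]}}

```text
clock: 28.8
position: [0.5633, 0.1413, 0.0162]
ee_rot: [-0.0, 0.997, -0.078, 0.002]
contact_force: [0.1, -1.1, -0.5]
width: 0.0748
```

```bash
python3 -c "
from h import *
to(.5625,.141,.0,-9)"
```

```text
t 28.8 pos [0.5633 0.1413 0.0162] w 0.0748 F [ 0.1 -1.1 -0.5] q1,q6 [  7. 106.]
 shift now-axes cm [-0.08  0.04  1.62]  final-axes [-0.08  0.04  1.62]  turn deg [-0.07 -0.2   0.03]
```

>>> {"fn": "servo_tool", "kwargs": {"deltas": [-0.1,0,0.7,0,-0.2,0,0,0,0.5,0,0,0,0,0,0.3,0,0,0,0,0,0.1,0,0,0,0,0,0,0,0,0]}}

```text
clock: 29.3
position: [0.5624, 0.1414, -0.0015]
ee_rot: [-0.001, 0.997, -0.078, -0.0]
contact_force: [-0.1, 0.1, 0.2]
width: 0.075
```

>>> {"fn": "servo_tool", "kwargs": {"deltas": [0,0,0,0,0,0,0,0,0,0,0,0,0,0,0,0,0,0,0,0,0,0,0,0,0,0,0,0,0,0], "jaw": 5}}

```text
clock: 29.8
position: [0.5622, 0.1412, -0.0003]
ee_rot: [-0.0, 0.997, -0.078, -0.0]
contact_force: [0.1, 0.2, -1.7]
width: 0.0569
```

>>> {"fn": "servo_tool", "kwargs": {"deltas": [0,0,-0.5,0,0,0,0,0,-1.5,0,0,0,0,0,-2,0,0,0,0,0,-2,0,0,0,0,0,-2,0,0,0,0,0,-1,0,0,0,0,0,0,0,0,0]}}

```text
clock: 30.5
position: [0.5607, 0.141, 0.0919]
ee_rot: [0.0, 0.997, -0.078, -0.002]
contact_force: [0.4, -0.4, -1.9]
width: 0.057
```

```bash
python3 -c "
from h import *
import math
a=math.radians(-9.3)
for lx in(-42,42): print(485.4+lx*math.cos(a),351.5+lx*math.sin(a))
to(.444,.358,.10,-9)
p,d=eyes.get_image('side')
p=p[100:280,150:390,::-1]
cv2.imwrite('pics/cs_h.png',cv2.resize(p,(800,600),interpolation=cv2.INTER_CUBIC))"
```

```text
443.95205991091404 358.2873604863412
526.8479400890859 344.7126395136588
t 30.5 pos [0.5607 0.141  0.0919] w 0.057 F [ 0.4 -0.4 -1.9] q1,q6 [  7. 106.]
 shift now-axes cm [-14.91 -19.62  -0.75]  final-axes [-14.93 -19.61  -0.81]  turn deg [0.03 0.28 0.04]
```

View pics/cs_h.png

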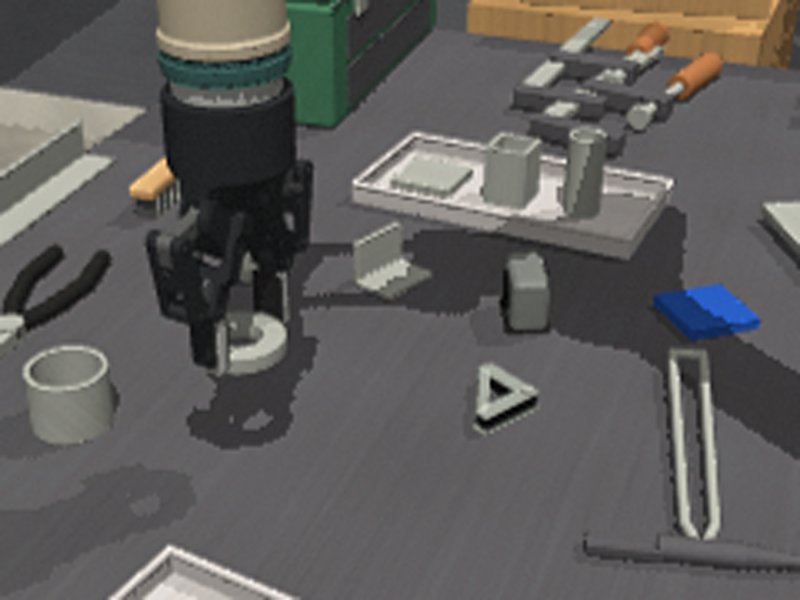

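The flange is held at about (245,345). Carrying it to the near half of the square tray.

>>> {"fn": "servo_tool", "kwargs": {"deltas": [-1.1,-1.5,-0.5,0,0,0,-2.3,-3,-0.3,0,0,0,-2.3,-3,-0.2,0,0,0,-2.3,-3,0,0,0,0,-2.3,-3,0,0,0,0,-2.3,-3,0,0,0,0,-1.4,-2,0,0,0,0,-0.7,-1,0,0,0,0,0,0,0,0,0,0,0,0,0,0,0,0,0,0,0,0,0,0]}}

```text
clock: 31.65
position: [0.4378, 0.3585, 0.0899]
ee_rot: [0.006, 0.997, -0.08, -0.011]
contact_force: [-0.4, 0.4, -1.6]
width: 0.0573
```

```bash
python3 -c "
from h import *
to(.444,.358,.03,-9)"
```

```text
t 31.65 pos [0.4378 0.3585 0.0899] w 0.0573 F [-0.4  0.4 -1.6] q1,q6 [ 32. 131.]
 shift now-axes cm [ 0.75 -0.13  5.97]  final-axes [ 0.62 -0.04  5.99]  turn deg [ 0.78  1.18 -0.19]
```

>>> {"fn": "servo_tool", "kwargs": {"deltas": [0.6,0,0,0.8,1.2,0,0,0,1,0,0,0,0,0,1.5,0,0,0,0,0,1.5,0,0,0,0,0,0.7,0,0,0,0,0,0,0,0,0]}}

```text
clock: 32.25
position: [0.4476, 0.3526, 0.04]
ee_rot: [-0.0, 0.996, -0.084, 0.002]
contact_force: [-0.9, 0.3, -1.6]
width: 0.0572
```

```bash
python3 -c "
from h import *
to(.444,.358,.003,-9)"
```

```text
t 32.25 pos [0.4476 0.3526 0.04  ] w 0.0572 F [-0.9  0.3 -1.6] q1,q6 [ 31. 131.]
 shift now-axes cm [-0.46 -0.47  3.7 ]  final-axes [-0.44 -0.48  3.7 ]  turn deg [-0.06 -0.24 -0.61]
```

>>> {"fn": "servo_tool", "kwargs": {"deltas": [-0.4,-0.45,0,0,-0.2,-0.6,0,0,0.8,0,0,0,0,0,0.8,0,0,0,0,0,0.4,0,0,0,0,0,0,0,0,0]}}

```text
clock: 32.75
position: [0.4452, 0.3586, 0.0195]
ee_rot: [-0.001, 0.997, -0.078, 0.001]
contact_force: [0.1, -0.3, -2.2]
width: 0.057
```

```bash
python3 -c "
from h import *
to(.444,.358,.003,-9)"
```

```text
t 32.75 pos [0.4452 0.3586 0.0195] w 0.057 F [ 0.1 -0.3 -2.2] q1,q6 [ 32. 131.]
 shift now-axes cm [-0.12  0.08  1.65]  final-axes [-0.11  0.08  1.65]  turn deg [-0.17 -0.15  0.02]
```

>>> {"fn": "servo_tool", "kwargs": {"deltas": [-0.1,0.1,0.6,-0.1,-0.1,0,0,0,0.5,0,0,0,0,0,0.3,0,0,0,0,0,0.2,0,0,0]}}

```text
clock: 33.15
position: [0.4443, 0.3579, 0.0026]
ee_rot: [-0.001, 0.997, -0.078, 0.001]
contact_force: [-0.5, 0.2, 7.4]
width: 0.0575
```

>>> {"fn": "servo_tool", "kwargs": {"deltas": [0,0,0.1,0,0,0,0,0,0.1,0,0,0]}}

```text
clock: 33.35
position: [0.4444, 0.358, 0.0026]
ee_rot: [-0.001, 0.997, -0.078, 0.001]
contact_force: [-1.9, -1.0, 6.2]
width: 0.0574
```

>>> {"fn": "servo_tool", "kwargs": {"deltas": [0,0,0,0,0,0,0,0,0,0,0,0,0,0,0,0,0,0,0,0,0,0,0,0,0,0,-1,0,0,0,0,0,-2,0,0,0,0,0,-4,0,0,0,0,0,-4,0,0,0], "jaw": 7.4}}

```text
clock: 34.15
position: [0.4415, 0.356, 0.1122]
ee_rot: [0.002, 0.997, -0.078, -0.003]
contact_force: [0.5, 0.5, 0.1]
width: 0.0736
```

```bash
python3 -c "
from h import *
to(.6993,.1368,.15,-9)"
```

```text
t 34.15 pos [0.4415 0.356  0.1122] w 0.0736 F [0.5 0.5 0.1] q1,q6 [ 32. 131.]
 shift now-axes cm [28.86 17.65 -3.87]  final-axes [28.89 17.62 -3.78]  turn deg [0.31 0.37 0.03]
```

>>> {"fn": "servo_tool", "kwargs": {"deltas": [1.9,1.15,-2,0.3,0.4,0,3.8,2.3,-1,0,0,0,3.8,2.3,0,0,0,0,3.8,2.3,0,0,0,0,3.8,2.3,0,0,0,0,3.8,2.3,0,0,0,0,3.6,2.3,0,0,0,0,2.2,1.5,0,0,0,0,1,0.6,0,0,0,0,0,0,0,0,0,0,0,0,0,0,0,0], "jaw": 7.8}}

```text
clock: 35.25
position: [0.7008, 0.1405, 0.1608]
ee_rot: [-0.006, 0.997, -0.076, 0.01]
contact_force: [0.3, -0.6, -0.0]
width: 0.0779
```

```bash
python3 -c "
from h import *
to(.6993,.1368,.075,-9)"
```

```text
t 35.25 pos [0.7008 0.1405 0.1608] w 0.0779 F [ 0.3 -0.6 -0. ] q1,q6 [  6. 104.]
 shift now-axes cm [-0.25  0.5   8.57]  final-axes [-0.09  0.39  8.58]  turn deg [-0.77 -1.07  0.24]
```

>>> {"fn": "servo_tool", "kwargs": {"deltas": [0,0.3,0.5,-0.7,-1,0.2,0,0,2,0,0,0,0,0,2.5,0,0,0,0,0,1.5,0,0,0,0,0,0.5,0,0,0,0,0,0,0,0,0]}}

```text
clock: 35.85
position: [0.694, 0.1457, 0.09]
ee_rot: [-0.0, 0.997, -0.074, -0.002]
contact_force: [-0.3, 0.3, 0.1]
width: 0.0778
```

```bash
python3 -c "
from h import *
to(.6993,.1368,.018,-9)"
```

```text
t 35.85 pos [0.694  0.1457 0.09  ] w 0.0778 F [-0.3  0.3  0.1] q1,q6 [  6. 105.]
 shift now-axes cm [0.69 0.81 7.19]  final-axes [0.67 0.8  7.2 ]  turn deg [-0.02  0.28  0.55]
```

>>> {"fn": "servo_tool", "kwargs": {"deltas": [0.65,0.8,0,0,0.3,0.5,0,0,0,0,0,0,0,0,1.2,0,0,0,0,0,0,0,0,0]}}

```text
clock: 36.25
position: [0.7007, 0.1371, 0.0802]
ee_rot: [-0.0, 0.997, -0.078, 0.002]
contact_force: [-0.2, -0.1, -0.7]
width: 0.0779
```

```bash
python3 -c "
from h import *
to(.6993,.1368,.018,-9)"
```

```text
t 36.25 pos [0.7007 0.1371 0.0802] w 0.0779 F [-0.2 -0.1 -0.7] q1,q6 [  5. 104.]
 shift now-axes cm [-0.17  0.06  6.22]  final-axes [-0.13  0.06  6.22]  turn deg [-0.07 -0.28  0.07]
```

>>> {"fn": "servo_tool", "kwargs": {"deltas": [-0.2,0,1,0,-0.3,0,-0.1,0,1.2,0,0,0,0,0,0.8,0,0,0,0,0,0,0,0,0]}}

```text
clock: 36.65
position: [0.6973, 0.1374, 0.0473]
ee_rot: [-0.001, 0.997, -0.078, -0.001]
contact_force: [-0.2, -0.9, 1.1]
width: 0.0785
```

```bash
python3 -c "
from h import *
to(.6993,.1368,.018,-9)"
```

```text
t 36.65 pos [0.6973 0.1374 0.0473] w 0.0785 F [-0.2 -0.9  1.1] q1,q6 [  5. 104.]
 shift now-axes cm [0.21 0.03 2.93]  final-axes [0.2  0.03 2.93]  turn deg [-0.07  0.07  0.04]
```

>>> {"fn": "servo_tool", "kwargs": {"deltas": [0.2,0,0.8,0,0,0,0,0,1,0,0,0,0,0,0.7,0,0,0,0,0,0.2,0,0,0,0,0,0,0,0,0]}}

```text
clock: 37.15
position: [0.6994, 0.1372, 0.017]
ee_rot: [-0.001, 0.997, -0.078, -0.001]
contact_force: [0.3, 0.2, 0.5]
width: 0.0778
```

>>> {"fn": "servo_tool", "kwargs": {"deltas": [0,0,0,0,0,0,0,0,0,0,0,0,0,0,0,0,0,0,0,0,0,0,0,0,0,0,0,0,0,0], "jaw": 4.8}}

```text
clock: 37.65
position: [0.6996, 0.137, 0.0179]
ee_rot: [-0.001, 0.997, -0.078, -0.001]
contact_force: [0.0, 0.1, -1.2]
width: 0.0569
```

>>> {"fn": "servo_tool", "kwargs": {"deltas": [0,0,-0.5,0,0,0,0,0,-1.5,0,0,0,0,0,-2.5,0,0,0,0,0,-2.5,0,0,0,0,0,-2,0,0,0,0,0,-1,0,0,0,0,0,0,0,0,0]}}

```text
clock: 38.35
position: [0.6987, 0.1371, 0.1243]
ee_rot: [-0.001, 0.997, -0.078, -0.002]
contact_force: [0.3, -0.1, -2.7]
width: 0.0571
```

```bash
python3 -c "
from h import *
to(.528,.345,.11,-9)
p,d=eyes.get_image('side')
p=p[100:384,100:480,::-1]
cv2.imwrite('pics/cs_i.png',cv2.resize(p,(800,598),interpolation=cv2.INTER_CUBIC))"
```

```text
t 38.35 pos [0.6987 0.1371 0.1243] w 0.0571 F [ 0.3 -0.1 -2.7] q1,q6 [  5. 104.]
 shift now-axes cm [-20.09 -17.88   1.52]  final-axes [-20.11 -17.86   1.43]  turn deg [-0.05  0.21  0.06]
```

View pics/cs_i.png

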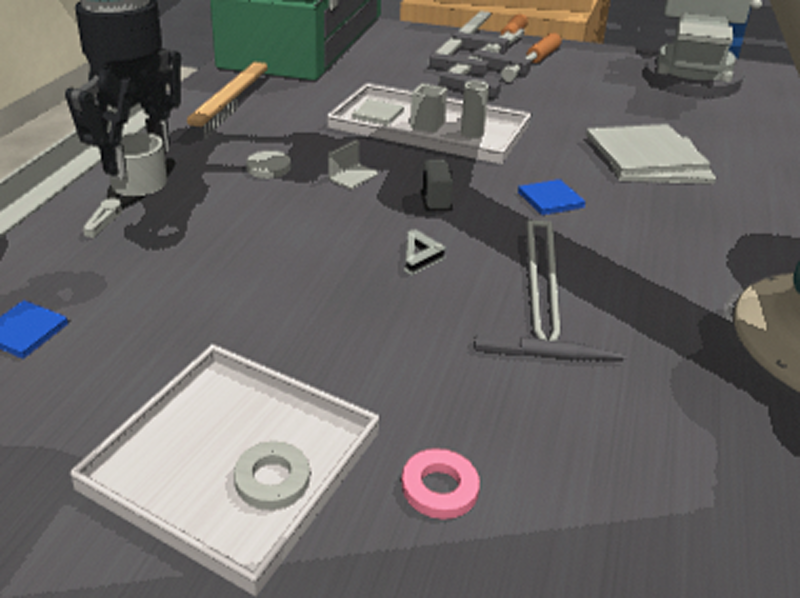

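The flange lies flat in the square tray at (272,473), and the wide pipe is held at (140,165). Carrying it over.

>>> {"fn": "servo_tool", "kwargs": {"deltas": [-1.5,-1.3,0,0,0,0,-3,-2.7,0,0,0,0,-3,-2.7,0,0,0,0,-3,-2.7,0,0,0,0,-3,-2.7,0,0,0,0,-3,-2.7,0,0,0,0,-2,-1.8,0,0,0,0,-1,-0.9,0,0,0,0,0,0,0,0,0,0,0,0,0,0,0,0,0,0,0,0,0,0]}}

```text
clock: 39.5
position: [0.5145, 0.3468, 0.112]
ee_rot: [0.004, 0.997, -0.079, -0.014]
contact_force: [0.0, -0.2, -3.0]
width: 0.0568
```

```bash
python3 -c "
from h import *
to(.528,.345,.06,-9)"
```

```text
t 39.5 pos [0.5145 0.3468 0.112 ] w 0.0568 F [ 0.  -0.2 -3. ] q1,q6 [ 27. 126.]
 shift now-axes cm [ 1.51 -0.09  5.16]  final-axes [ 1.37 -0.03  5.2 ]  turn deg [ 0.58  1.56 -0.06]
```

>>> {"fn": "servo_tool", "kwargs": {"deltas": [1.3,0,0,0.6,1.5,0,0,0,0,0,0,0,0,0,1.5,0,0,0,0,0,1.5,0,0,0,0,0,0.8,0,0,0,0,0,0,0,0,0]}}

```text
clock: 40.1
position: [0.5351, 0.3395, 0.0733]
ee_rot: [-0.001, 0.997, -0.083, 0.003]
contact_force: [0.3, 0.2, -3.6]
width: 0.0569
```

```bash
python3 -c "
from h import *
to(.528,.345,.021,-9)"
```

```text
t 40.1 pos [0.5351 0.3395 0.0733] w 0.0569 F [ 0.3  0.2 -3.6] q1,q6 [ 26. 126.]
 shift now-axes cm [-0.83 -0.42  5.22]  final-axes [-0.79 -0.43  5.23]  turn deg [-0.12 -0.36 -0.56]
```

>>> {"fn": "servo_tool", "kwargs": {"deltas": [-0.8,-0.4,0,-0.1,-0.3,-0.5,0,0,1,0,0,0,0,0,1.3,0,0,0,0,0,0.7,0,0,0,0,0,0,0,0,0]}}

```text
clock: 40.6
position: [0.5285, 0.3455, 0.0422]
ee_rot: [-0.001, 0.997, -0.079, 0.001]
contact_force: [-0.6, -0.3, -4.2]
width: 0.0568
```

```bash
python3 -c "
from h import *
to(.528,.345,.021,-9)"
```

```text
t 40.6 pos [0.5285 0.3455 0.0422] w 0.0568 F [-0.6 -0.3 -4.2] q1,q6 [ 27. 126.]
 shift now-axes cm [-0.05  0.06  2.12]  final-axes [-0.04  0.06  2.12]  turn deg [-0.1  -0.16 -0.05]
```

>>> {"fn": "servo_tool", "kwargs": {"deltas": [0,0,0.8,-0.1,-0.1,0,0,0,0.6,0,0,0,0,0,0.4,0,0,0,0,0,0.2,0,0,0]}}

```text
clock: 41.0
position: [0.529, 0.3457, 0.0208]
ee_rot: [0.0, 0.997, -0.079, 0.001]
contact_force: [-5.1, -1.5, 12.6]
width: 0.0562
```

>>> {"fn": "servo_tool", "kwargs": {"deltas": [0,0,0.1,0,0,0,0,0,0.1,0,0,0]}}

```text
clock: 41.2
position: [0.5291, 0.3457, 0.0209]
ee_rot: [-0.0, 0.997, -0.079, 0.001]
contact_force: [-2.5, -0.2, 3.7]
width: 0.0568
```

Seated. Release and rise, then move back clear of the view.

>>> {"fn": "servo_tool", "kwargs": {"deltas": [0,0,0,0,0,0,0,0,0,0,0,0,0,0,0,0,0,0,0,0,0,0,0,0,0,0,-1,0,0,0,0,0,-2,0,0,0,0,0,-4,0,0,0,0,0,-4,0,0,0,0,0,-4,0,0,0,0,2,-2,0,0,0,0,4,0,0,0,0,0,4,0,0,0,0,0,4,0,0,0,0,0,4,0,0,0,0,0,4,0,0,0,0,0,2,0,0,0,0,0,0,0,0,0,0], "jaw": 7.4}}

```text
clock: 42.9
position: [0.4937, 0.1031, 0.2076]
ee_rot: [-0.003, 0.997, -0.077, 0.011]
contact_force: [-0.6, 0.2, -0.3]
width: 0.0743
```

```bash
python3 - <<'E'
from colm import *
to(.4,.0,.25,-9)
grab('z')
for n in('top','side'):
    p=cv2.imread(f'pics/{n}_z.png');cv2.imwrite(f'pics/{n}_z2.png',cv2.resize(p,(800,600),interpolation=cv2.INTER_CUBIC))
bright("z","disc",475,231,.012,110,19)
W=world("top",np.load("pics/top_z.npy"))
E
```

```text
t 42.9 pos [0.4937 0.1031 0.2076] w 0.0743 F [-0.6  0.2 -0.3] q1,q6 [  4. 102.]
 shift now-axes cm [-7.59 11.59 -4.49]  final-axes [-7.64 11.65 -4.24]  turn deg [-0.48 -1.18  0.19]
top disc rect [ 679.2 -120.8] [58.9 59.3] 46.4 cen 679.1 -120.7 circ [ 679.2 -119.3] 31.5 330
```

View pics/top_z2.png

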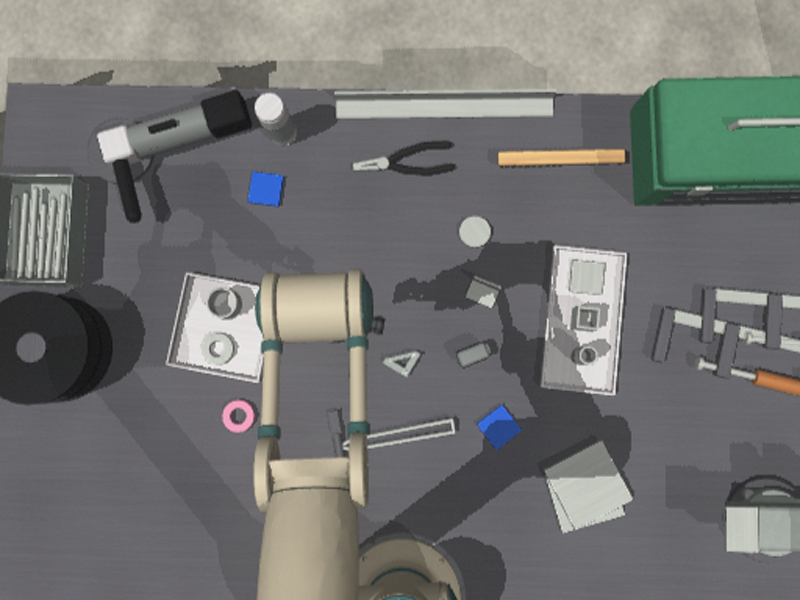

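View pics/side_z2.png

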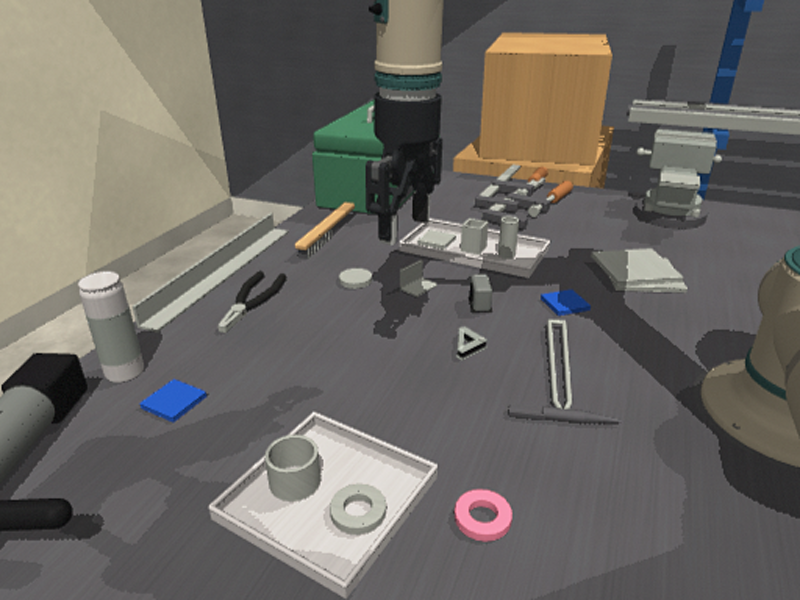

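Both views show the five pieces in their trays. In the top view the plate is at (588,277), the tube at (587,318), the slim pipe at (587,353), the wide pipe at (225,302) and the flange at (218,349). The disc (475,231) and angle (484,292) are where they started. The arm touches nothing, so I'll settle it and hand in.

>>> {"fn": "servo_tool", "kwargs": {"deltas": [0,0,0,0,0,0,0,0,0,0,0,0]}}

```text
clock: 43.2
position: [0.495, 0.1073, 0.208]
ee_rot: [-0.005, 0.997, -0.075, 0.011]
contact_force: [0.5, -0.0, -0.5]
width: 0.0736
```

```bash
python3 - <<'E'
from h import *
W=world("top",np.load("pics/top_z.npy"))
for k,u,v in(("plate",588,277),("tube",587,318),("slim",587,353),("wide",225,302),("flange",218,349)):
    a=W[int(v*.64)-10:int(v*.64)+11,int(u*.64)-10:int(u*.64)+11,2];print(k,'top z',np.percentile(a,[50,97]).round(4))
print(manip.sign_off())
E
```

```text
plate top z [0.0131 0.0192]
tube top z [0.0075 0.0611]
slim top z [0.0058 0.0811]
wide top z [0.0074 0.0512]
flange top z [0.0121 0.0202]
the job is handed in; nothing more can be done
None
```

Both kits are made up and the job was handed in at about 43 s of the 104 s allowed; no verdict was reported.

- **Placing:** The plate, square tube and slim pipe are in the long tray, and the flange and wide pipe are in the square tray. I lowered each piece until the wrist force showed it on the tray floor, then released it.
- **Last checks:** The final side and top pictures show the plate and flange lying flat, and the tube and pipes upright and apart. The gripper was open, clear and touching nothing. The tops measured about 61, 81, 51 and 13 mm for the tube, slim pipe, wide pipe and plate. That is up to 3 mm above nominal for the tube and pipes, the same offset the depth gave before anything was moved. The flange's top could not be read cleanly: its patch took in tray floor and hole, so I relied on the contact force and the side picture.
- **Left alone:** The plain disc measured within 1 mm of its starting position. I judged the angle piece by eye only, and it lies at the same pixels as at the start. I did not touch the blue and pink look-alikes.

No check failed or contradicted another.

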